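Stack the ink tins by shape and size

TASK

Put the ink tins away in two neat stacks: the three round tins centred on the round cork mat and the two square tins centred on the square wooden board, in each stack the widest tin at the bottom and each next narrower one centred on top. Line the sides of the square tins up with the sides of the board, and leave the jar of brushes, the oil bottle and the glass muller standing where they are.

Things in the scene. Friction and masses are not known exactly. Their poses are not given: they have to be found in the camera images.
- round_wide: the widest round tin: diameter 62 mm, height 38 mm, 0.17 to 0.33 kg; dark grey metal tin with a pale paper band and a light metal disc on its flat closed lid, solid and rigid; origin at the centre of its underside, z up
- round_middle: the middle round tin: diameter 50 mm, height 34 mm, 0.10 to 0.20 kg; dark grey metal tin with a pale paper band and a light metal disc on its flat closed lid, solid and rigid; origin at the centre of its underside, z up
- round_narrow: the narrowest round tin: diameter 38 mm, height 36 mm, 0.06 to 0.12 kg; dark grey metal tin with a pale paper band and a light metal disc on its flat closed lid, solid and rigid; origin at the centre of its underside, z up
- square_wide: the wide square tin: 58 x 58 mm, height 40 mm, 0.19 to 0.35 kg; its x and y axes are square to its sides; dark grey metal tin with a pale paper band and a light metal disc on its flat closed lid, solid and rigid; origin at the centre of its underside, z up
- square_narrow: the narrow square tin: 42 x 42 mm, height 36 mm, 0.08 to 0.16 kg; its x and y axes are square to its sides; dark grey metal tin with a pale paper band and a light metal disc on its flat closed lid, solid and rigid; origin at the centre of its underside, z up
- cork_mat: round cork mat, diameter 96 mm, 6 mm thick, fixed to the table; origin at the centre of its underside (table height), top 6 mm above it
- wood_board: square brown wooden board, 84 x 84 mm, 8 mm thick, fixed to the table; origin at the centre of its underside (table height), top 8 mm above it; its x and y axes are square to its sides
- brush_jar: pale glass jar of diameter 60 mm and height 85 mm holding three brushes that reach 155 mm high, loose; origin at the centre of its underside; to be left alone
- oil_bottle: pale translucent plastic bottle with a white cap, diameter 58 mm, height 150 mm, loose; origin at the centre of its underside; to be left alone
- muller: green glass muller (grinding tool): foot of diameter 64 mm, narrow neck, knob of diameter 42 mm on top, height 90 mm, loose; origin at the centre of its underside; to be left alone
Things that resemble listed ones, but are neither listed nor needed, are in the scene too. Leave any green or pink look-alike of the round_wide alone. Leave any orange look-alike of the square_narrow alone.

How it is judged (in metres and radians):
At the end, for the whole second after the job is handed in: Round tins on the mat, square tins on the board, widest lowest: bottom tins within 12 mm of centre, the others within 10 mm of the one below, square sides within 0.2 rad of the board's, all upright, seated and at rest. Jar, bottle, muller never shifted over 30 mm or tipped over 0.4 rad (horizontal distance between round_wide and cork_mat below 0.012 m and z of round_wide in the frame of cork_mat between 0.002 and 0.01 m and angle between each of round_wide, round_middle, round_narrow, square_wide, square_narrow's own z axis and vertical below 0.08 rad and linear speed of each of round_wide, round_middle, round_narrow, square_wide, square_narrow below 0.02 m/s and angular speed of each of round_wide, round_middle, round_narrow, square_wide, square_narrow below 0.2 rad/s and horizontal distance between round_middle and round_wide below 0.01 m and z of round_middle in the frame of round_wide between 0.034 and 0.042 m and horizontal distance between round_narrow and round_middle below 0.01 m and z of round_narrow in the frame of round_middle between 0.03 and 0.038 m and horizontal distance between square_wide and wood_board below 0.012 m and z of square_wide in the frame of wood_board between 0.004 and 0.012 m and horizontal distance between square_narrow and square_wide below 0.01 m and z of square_narrow in the frame of square_wide between 0.036 and 0.044 m and (angle between the x axis of square_wide and the x axis of wood_board, either way round below 0.2 rad or angle between the x axis of square_wide and the y axis of wood_board, either way round below 0.2 rad) and (angle between the x axis of square_narrow and the x axis of wood_board, either way round below 0.2 rad or angle between the x axis of square_narrow and the y axis of wood_board, either way round below 0.2 rad)); the robot touches nothing.
It fails at once if the jar of brushes is shifted by more than 30 mm or tipped (distance of brush_jar from where it was at the start of the episode above 0.03 m or angle between brush_jar's own z axis and vertical above 0.4 rad).
It fails at once if the oil bottle is shifted by more than 30 mm or tipped (distance of oil_bottle from where it was at the start of the episode above 0.03 m or angle between oil_bottle's own z axis and vertical above 0.4 rad).
It fails at once if the glass muller is shifted by more than 30 mm or tipped (distance of muller from where it was at the start of the episode above 0.03 m or angle between muller's own z axis and vertical above 0.4 rad).
It also fails if it takes over 144 s, if anything falls off the work surface, if the arm or the gripper's body presses on something with over 40 N, if the wrist force passes 120 N, or if a joint passes its speed limit or range.

ROBOT

A 6-joint arm with a two-finger parallel gripper is mounted at the origin on the work surface. World frame = base frame: x ahead of the robot, y to its left, z up, the work surface at z = 0. Lengths are in m, angles in degrees, forces in N, time in s.
With the tool pointing down it reaches from about 0.325 to 0.875 m from the base axis. Payload 4.4 kg.
Tool frame: the origin (TCP) lies on the centre line of the jaws, within the pads' length; the fingertips stand 19 mm ahead of it and the grasp point (between the pads) is the TCP; z points along the fingers, x is the direction in which the jaws open and shut, and the axes are right-handed (so a half turn about z gives the same grasp; the last joint's range is limited). The gripper opens to 85 mm and grips with 20 to 120 N. Pads are 22 mm wide; open, the fingers measure 114 mm over their backs; the gripper's body (76 mm by 85 mm) begins 54 mm behind the grasp point. The pads swing forward as they close: fully open they stand 13 mm farther back than shut.
Start: joints at [61.392, 11.837, 88.321, -0, 79.842, -8.623], TCP at [0.197, 0.54, 0.25] pointing down, gripper open.
Joint ranges: [-156.59, 156.59], [-49.26, 127.26], [12.9, 141.05], [-63.56, 243.56], [4.71, 150.69], [-161.64, 161.64]. Speed limits (degrees/s): [159.86, 159.86, 180, 180, 180, 180].

INTERFACE

Orientations are given as a 3x3 rotation matrix whose columns are the frame's x, y, z axes.
In Python, from plant import env gives the robot as it stands. The module is installed in compiled form; this text tells all that it offers. Calls block until the motion is done:
- env.movep(position, orientation): joint-space move of the TCP to a pose.
- env.move_l(position, rotation=None, rate=0.15, max_force=None): straight line of the TCP; rotation=None keeps the orientation; rate is the mean speed in m/s. With max_force (N) it stops when the force on the tool has changed by that much, and returns True; else False.
- env.move_joints(angles): joint-space move.
- env.move_gripper(opening, force=None): finger opening in m; force is the grip in N (None keeps the last); returns when the fingers have stopped.
- env.dwell(seconds).
- env.solve_ik(position, orientation): joint angles nearest the present ones, or None.
- env.state(): the state.
- env.read_camera(name): name is "scene" or "top" or "wrist"; returns a dict with "pixels" (420x560x3 uint8, blue, green, red), "mtx" (3x3 intrinsics, pixels), "dist_coeffs" ([k1, k2, p1, p2, k3] as OpenCV has them; the pictures are not rectified), "rvec" (rotation vector, rad) and "tvec" (3), from world to camera coordinates, as OpenCV has them. Camera axes: x right, y down, z forward; pixel columns grow to the right and rows downward; lengths in m; the calibration is good to about 2 mm. A picture is of the moment at which its call begins. There is no depth.
A pose or a line that the arm cannot do raises env.Unreachable and nothing moves.
- env.close_job(): hands the job in, once; it reports no verdict.
Trained networks look in the newest picture that a camera, given by its name, has taken for a name from the list of things; names that differ only in an ending like _2 or _b are one class to them, and where a whole thing is asked for, a point or a joint stands for the part that bears it (a point fixed in the world has none). Each returns a list of dicts, best first, with "p" (0 to 1); they miss things now and then, are a little off and sometimes report something else, mostly with a low value. They report only what shows in the picture. A call takes as long as a camera call. They do not tell look-alikes from the thing itself.
- env.boxes_of(camera, label): "bbox" ([left, top, width, height] as shares, 0 to 1, of the picture: columns of its width, rows of its height, round what is visible of it).
- env.pinpoint(camera, label): "xy" ([column, row] as shares, 0 to 1, of the picture: columns of its width, rows of its height: a listed point, or the origin of a listed thing).
The state is a dict: "time_s": time; "q": joint angles; "joint_velocities": joint speeds; "tau": joint torques, N m; "ee_pos": TCP position; "tool_rot": TCP orientation; "contact_force": force on the tool from outside, world axes, zero at the start; "wrist_torque": the same for the moment, N m; "width": finger opening in m.
Only numpy, scipy, OpenCV 4.12 (cv2) and the standard library are available. Lean on these libraries where they do the work, as an engineer would, in place of code of your own. Each camera call takes 0.05 s, during which the arm holds its last target. There are 200 camera calls.

## Working session

There is one attempt and no reset: what is moved stays moved. The work goes in short steps, each a Python script; the robot and the scene stay as the last script left them, time stands still between calls to the robot, and variables do not carry over. Pictures are saved under pics/ and viewed, about 12 in all and at most 16, crops included, and the job is handed in when it is done.

```bash
mkdir -p pics; cat > h.py <<'E'
import numpy as np, cv2
from plant import env
def cam(n):
    return env.read_camera(n)
def ray(c,px):
    p=cv2.undistortPoints(np.array([[px]],float),np.array(c['mtx']),np.array(c['dist_coeffs']))[0,0]
    R=cv2.Rodrigues(np.array(c['rvec'],float))[0]; t=np.array(c['tvec'],float).ravel()
    return -R.T@t, R.T@np.array([p[0],p[1],1])
def at(c,px,z):
    o,d=ray(c,px); return (o+d*(z-o[2])/d[2])[:2]
def proj(c,P):
    return cv2.projectPoints(np.array(P,float).reshape(-1,1,3),np.array(c['rvec'],float),np.array(c['tvec'],float),np.array(c['mtx']),np.array(c['dist_coeffs']))[0][:,0]
def save(c,n): cv2.imwrite('pics/'+n+'.png',c['pixels'])
NAMES=['round_wide','round_middle','round_narrow','square_wide','square_narrow','cork_mat','wood_board','brush_jar','oil_bottle','muller']
def Rd(a):  # tool down, jaw axis at angle a (deg) 
    a=np.radians(a);x=np.array([np.cos(a),np.sin(a),0]);z=np.array([0,0,-1.]);return np.column_stack([x,np.cross(z,x),z])
E
python3 - <<'E'
from h import *
print(env.state()['tool_rot'])
for n in ['top','scene']:
    c=cam(n); save(c,n+'0')
    print(n, ray(c,[280,210])[0].round(3))
    for l in NAMES:
        for d in env.pinpoint(n,l):
            if d['p']>.25:
                px=np.array(d['xy'])*[560,420]; print(l,round(d['p'],2),px.round(0),at(c,px,0).round(3))
E
```

```text
[[ 3.41765425e-01  9.39784636e-01 -1.10966594e-03]
 [ 9.39782530e-01 -3.41767045e-01 -2.02069584e-03]
 [-2.27826616e-03 -3.52240690e-04 -9.99997343e-01]]
top [0.424 0.018 0.934]
round_wide 0.96 [178. 127.] [0.713 0.224]
round_wide 0.9 [180. 195.] [0.561 0.218]
round_wide 0.58 [179. 239.] [0.467 0.219]
round_middle 0.58 [382. 184.] [ 0.583 -0.219]
round_narrow 0.58 [323. 255.] [ 0.43  -0.088]
square_wide 0.6 [125. 257.] [0.429 0.333]
square_narrow 0.7 [240. 249.] [0.444 0.089]
square_narrow 0.61 [250. 294.] [0.349 0.068]
square_narrow 0.58 [418. 256.] [ 0.427 -0.29 ]
cork_mat 0.69 [121. 182.] [0.59  0.346]
wood_board 0.76 [283. 191.] [ 0.569 -0.004]
brush_jar 0.84 [338. 134.] [ 0.692 -0.126]
brush_jar 0.69 [381. 186.] [ 0.578 -0.217]
oil_bottle 0.66 [283. 189.] [ 0.573 -0.005]
oil_bottle 0.62 [223. 139.] [0.685 0.127]
muller 0.6 [418. 256.] [ 0.426 -0.289]
scene [0.851 0.514 0.708]
round_wide 0.89 [311. 279.] [0.568 0.213]
round_wide 0.74 [250. 327.] [0.717 0.228]
round_wide 0.63 [356. 251.] [0.45  0.216]
round_middle 0.8 [201. 159.] [ 0.581 -0.214]
round_narrow 0.5 [276. 163.] [ 0.438 -0.093]
square_wide 0.75 [404. 286.] [0.428 0.331]
square_narrow 0.92 [346. 184.] [0.343 0.059]
square_narrow 0.64 [317. 208.] [0.444 0.077]
square_narrow 0.27 [406. 286.] [0.426 0.333]
cork_mat 0.83 [352. 343.] [0.587 0.359]
wood_board 0.68 [247. 208.] [ 0.573 -0.013]
brush_jar 0.55 [174. 201.] [ 0.698 -0.127]
oil_bottle 0.88 [241. 278.] [0.678 0.133]
muller 0.89 [237. 121.] [ 0.431 -0.291]
```

View pics/top0.png

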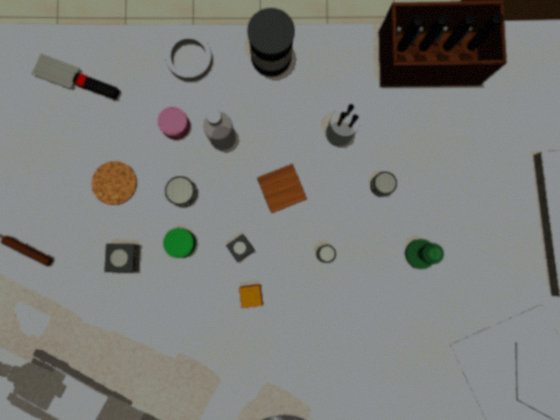

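View pics/scene0.png

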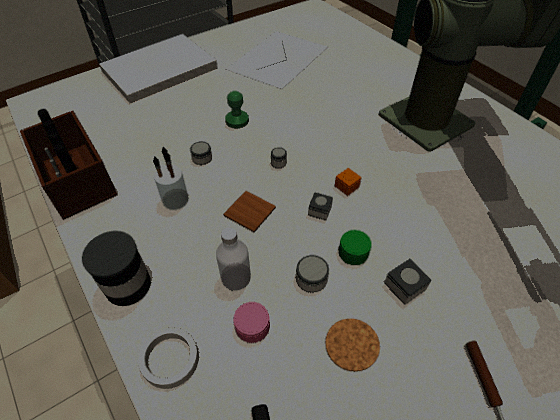

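The top view shows the true grey tins: round_wide (180,191), square_wide (122,258), square_narrow (240,248), round_narrow (326,254) and round_middle (384,184). It also shows the mat (114,183) and the board (282,188). The green, pink and orange ones are look-alikes. Next I'll look from close by with the wrist camera.

```bash
cat >> h.py <<'E'
def best(p,a,per):  # jaw angle equivalent to a (mod per) needing least motion, reachable, j6 within range
    q0=np.array(env.state()['q']); c=[]
    for k in np.arange(-360,360,per):
        q=env.solve_ik(list(p),Rd(a+k))
        if q is not None: c.append((abs(np.array(q)[5]),a+k))   # keep j6 small
    return min(c)[1]
E
python3 - <<'E'
from h import *
pts=dict(mat=(.588,.355),rw=(.56,.217),sw=(.429,.332),sn=(.444,.083),board=(.571,-.008),rm=(.582,-.216),rn=(.434,-.09))
import pickle
S={};t0=env.state()['time_s']
for n,(x,y) in pts.items():
    p=[x,y,.25]; a=best(p,np.degrees(np.arctan2(y,x)),180)
    env.movep(p,Rd(a)); c=cam('wrist'); S[n]=c; save(c,'w_'+n)
    print(n,a,proj(c,[x,y,0.02])[0].round(), ray(c,[280,210])[0].round(3),env.state()['q'][5],env.state()['time_s'])
pickle.dump(S,open('S.pkl','wb'))
L=list(S)
ims=[cv2.resize(S[n]['pixels'],(266,200)) for n in L]
ims+= [ims[0]*0]*(9-len(ims))
cv2.imwrite('pics/mos.png',np.vstack([np.hstack(ims[i:i+3]) for i in (0,3,6)]))
E
```

```text
mat 31.12112282167436 [281. 184.] [0.544 0.426 0.373] -7.2092973903313355 2.7417
rw -338.8186504997338 [281. 183.] [0.53  0.293 0.374] -8.250860539307004 3.4083
sw -322.2639710793332 [280. 182.] [0.379 0.397 0.373] -9.14162229379118 4.1917
sn 10.58848662452385 [280. 182.] [0.429 0.163 0.373] -11.000522654513638 5.225
board -360.8026904519648 [282. 183.] [0.571 0.074 0.373] -8.683321654029738 5.9417
rm -20.361603275386155 [282. 183.] [ 0.609 -0.138  0.373] -7.983766755408034 6.8333
rn -11.715559534507824 [280. 182.] [ 0.45  -0.01   0.374] -11.207575374520347 7.6833
```

View pics/mos.png

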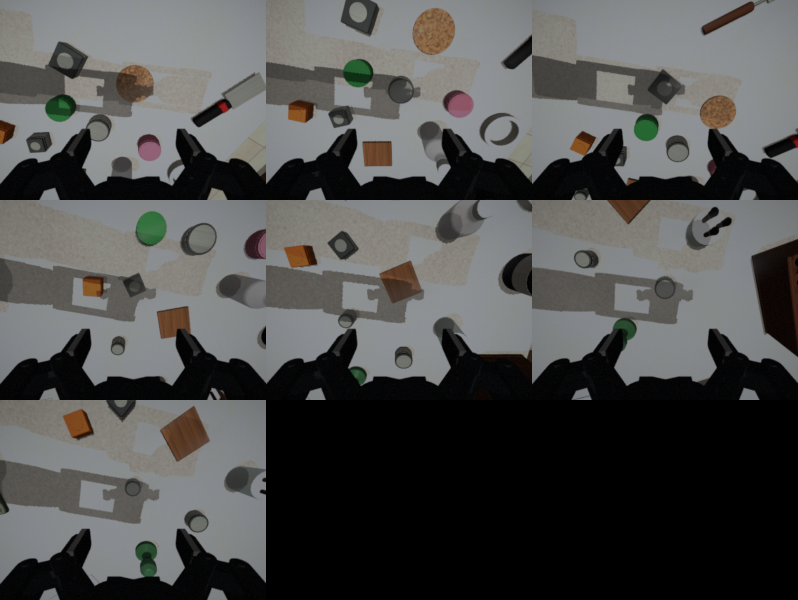

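```bash
cat >> h.py <<'E'
SH=dict(mat=('c',.048,.006),rw=('c',.031,.038),sw=('s',.029,.040),sn=('s',.021,.036),board=('s',.042,.008),rm=('c',.025,.034),rn=('c',.019,.036))
def outline(n,x,y,a=0,z0=0):
    k,r,z=SH[n]
    if k=='c': t=np.linspace(0,2*np.pi,73)[:-1]; P=np.c_[np.cos(t),np.sin(t)]*r
    else:
        u=np.linspace(-1,1,20); o=np.ones(20); P=np.vstack([np.c_[u,o],np.c_[o,-u],np.c_[-u,-o],np.c_[-o,u]])*r
        P=P@np.array([[np.cos(a),np.sin(a)],[-np.sin(a),np.cos(a)]])
    return np.c_[P+[x,y],np.full(len(P),z+z0)]
def normgrad(c,n,v,z0=0):
    """mean |intensity difference| across the outline"""
    g=c['g']; o=proj(c,outline(n,*v,z0=z0)).astype(np.float32)
    v=list(v); ctr=proj(c,[[v[0],v[1],SH[n][2]+z0]])[0]
    d=(o-ctr); d/=np.linalg.norm(d,axis=1,keepdims=True)
    f=lambda s: cv2.remap(g,(o+s*d)[None].astype(np.float32),None,cv2.INTER_LINEAR)[0]
    return np.abs(f(1.5)-f(-1.5)).mean()
def prep(c):
    c['g']=cv2.GaussianBlur(c['pixels'],(0,0),1.0).mean(2).astype(np.float32)
def fit(cs,n,x,y,z0=0,R=.016,amax=90):
    from itertools import product
    for c in cs: prep(c)
    sc=lambda v: sum(normgrad(c,n,v,z0) for c in cs)
    ang=[0] if SH[n][0]=='c' else np.radians(np.arange(0,90,6))
    s=np.arange(-R,R+1e-6,.002)
    b=max(((sc((x+i,y+j,a)),(x+i,y+j,a)) for i,j,a in product(s,s,ang)),key=lambda t:t[0])
    from scipy.optimize import minimize
    r=minimize(lambda v:-sc(v),b[1],method='Nelder-Mead',options=dict(initial_simplex=np.array(b[1])+np.vstack([np.zeros(3),np.diag([.001,.001,.05])])))
    return r.x,-r.fun/len(cs)
def crop(c,n,v,z0=0):
    im=cv2.resize(c['pixels'],None,fx=3,fy=3,interpolation=cv2.INTER_CUBIC)
    o=proj(c,outline(n,*v,z0=z0)); cv2.polylines(im,[np.int32(o*3+1)],True,(0,0,255),1)
    m=(o.mean(0)*3).astype(int); im=cv2.copyMakeBorder(im,133,133,133,133,cv2.BORDER_CONSTANT)
    return np.clip(im[m[1]:m[1]+266,m[0]:m[0]+266]*1.3,0,255).astype(np.uint8)
E
python3 - <<'E'
from h import *
import pickle
S=pickle.load(open('S.pkl','rb'))
pts=dict(mat=(.588,.355),rw=(.56,.217),sw=(.429,.332),sn=(.444,.083),board=(.571,-.008),rm=(.582,-.216),rn=(.434,-.09))
use=dict(mat=['mat','rw','sw'],rw=['rw','sn','sw'],sw=['mat','sw'],sn=['sn','board'],board=['board','sn','rn'],rm=['rm','rn'],rn=['rn','rm'])
F={};ims=[]
for n,p in pts.items():
    each=[fit([S[k]],n,*p)for k in use[n]]
    F[n],s=fit([S[k] for k in use[n]],n,*p)
    print(n,F[n].round(4),round(s,1),[(e[0].round(3).tolist(),round(e[1],1)) for e in each])
    ims.append(crop(S[n],n,F[n]))
pickle.dump(F,open('F.pkl','wb'))
ims+=[ims[0]*0]*2
cv2.imwrite('pics/fit.png',np.vstack([np.hstack(ims[i:i+3]) for i in (0,3,6)])[:600*2])
im=cv2.imread('pics/fit.png'); cv2.imwrite('pics/fit.png',cv2.resize(im,(600,600)))
E
```

```text
mat [ 5.874e-01  3.598e-01 -5.000e-04] 32.4 [([0.588, 0.361, 0.03], np.float64(30.3)), ([0.588, 0.359, -0.008], np.float64(34.1)), ([0.587, 0.36, -0.005], np.float64(38.1))]
rw [0.5653 0.2127 0.0299] 35.1 [([0.565, 0.214, -0.005], np.float64(34.6)), ([0.565, 0.212, 0.003], np.float64(37.1)), ([0.566, 0.212, 0.033], np.float64(39.9))]
sw [ 0.4283  0.3335 -0.0323] 29.5 [([0.429, 0.333, -0.023], np.float64(32.7)), ([0.427, 0.334, -0.026], np.float64(32.6))]
sn [0.4471 0.0883 0.6108] 31.3 [([0.445, 0.091, 0.617], np.float64(33.1)), ([0.448, 0.088, 0.602], np.float64(36.5))]
board [5.732e-01 2.000e-04 3.772e-01] 36.8 [([0.574, 0.0, 0.379], np.float64(35.7)), ([0.572, 0.002, 0.383], np.float64(44.5)), ([0.573, -0.001, 0.38], np.float64(42.8))]
rm [ 0.5794 -0.2157  0.0354] 30.3 [([0.581, -0.211, 0.004], np.float64(26.7)), ([0.579, -0.217, 0.035], np.float64(39.8))]
rn [ 0.4334 -0.091   0.05  ] 29.0 [([0.435, -0.085, 0.024], np.float64(24.7)), ([0.448, -0.096, -0.003], np.float64(37.9))]
```

View pics/fit.png

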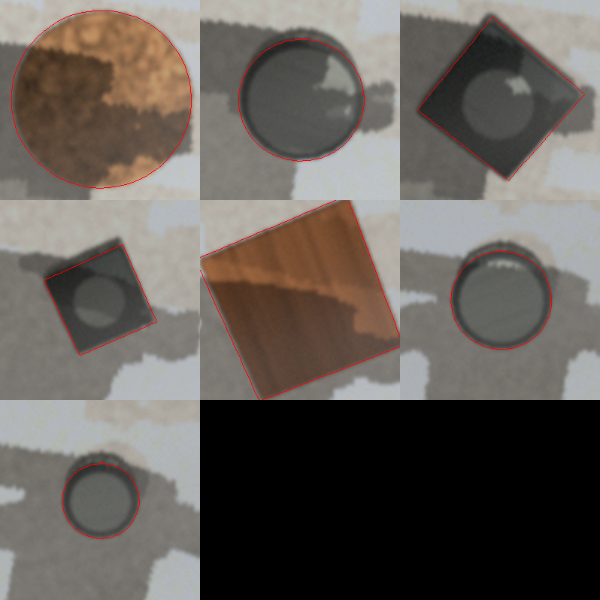

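All the outlines sit on the lids, the mat and the board. Now I'll start moving tins, the wide round one first, and check it afterwards.

```bash
cat >> h.py <<'E'
import pickle
HOV=.25
def pick(n,x,y,a,per):
    p=[x,y,HOV]; a=best(p,a,per); env.move_gripper(.085)
    env.movep(p,Rd(a)); hit=env.move_l([x,y,.023],Rd(a),rate=.15,max_force=15)
    env.move_gripper(0.0,50); w=env.state()['width']
    env.move_l([x,y,HOV],Rd(a),rate=.2)
    print(n,'pick hit',hit,'width',round(w,4),round(env.state()['width'],4),'z',env.state()['ee_pos'][2]); return a
def place(x,y,a,per,z):
    p=[x,y,HOV]; a=best(p,a,per); env.movep(p,Rd(a))
    env.move_l([x,y,z+.033],Rd(a),rate=.2)
    hit=env.move_l([x,y,z+.019],Rd(a),rate=.03,max_force=6)
    print('place hit',hit,'z',round(env.state()['ee_pos'][2]-z,4))
    env.dwell(.2); env.move_gripper(.085); env.move_l([x,y,HOV],Rd(a),rate=.2); env.dwell(.1)
def look(n,z0,x,y,tag):
    c=cam('wrist'); v,s=fit([c],n,x,y,z0,R=.01); print('seen',n,v.round(4),'err mm',((v[:2]-[x,y])*1000).round(1),'score',round(s,1),'t',env.state()['time_s'])
    cv2.imwrite('pics/%s.png'%tag,crop(c,n,v,z0)); return v
E
python3 - <<'E'
from h import *
F=pickle.load(open('F.pkl','rb')); d=np.degrees
rad=lambda v:d(np.arctan2(v[1],v[0]))
a=pick('rw',*F['rw'][:2],rad(F['rw']),180)
save(cam('wrist'),'held')
place(*F['mat'][:2],rad(F['mat']),180,.006)
look('rw',.006,*F['mat'][:2],'p_rw')
v=F['sw']; a=pick('sw',*v[:2],d(v[2]),90)
place(*F['board'][:2],d(F['board'][2]),90,.008)
look('sw',.008,*F['board'][:2],'p_sw')
h=cv2.resize(cv2.imread('pics/held.png'),(354,266))
cv2.imwrite('pics/chk1.png',np.hstack([h,cv2.imread('pics/p_rw.png')[:,:220],cv2.imread('pics/p_sw.png')[:,:220]]))
E
```

```text
rw pick hit False width 0.0596 0.0597 z 0.24794763434445413
place hit True z 0.0242
seen rw [0.5873 0.3557 0.0328] err mm [-0.2 -4.1] score 18.3 t 16.7333
sw pick hit False width 0.0573 0.0575 z 0.24806071354923243
place hit True z 0.0239
seen sw [0.5818 0.0027 0.3942] err mm [8.6 2.5] score 24.0 t 25.8917
```

View pics/chk1.png

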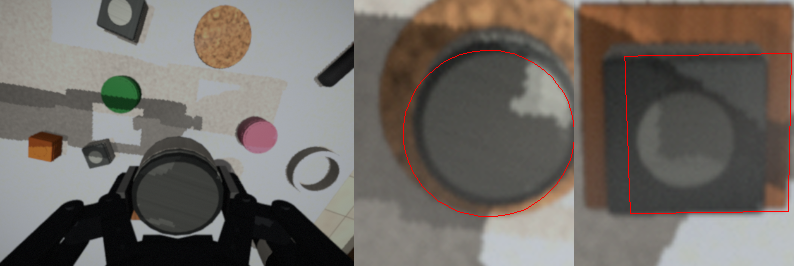

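The held tin hangs level in the jaws, but the sw fit locked onto shadow or board edges: its outline lies about 20 px right of the real tin in the crop. I'll refit with signed contrast from offset viewpoints.

```bash
sed -i 's/return np.abs(f(1.5)-f(-1.5)).mean()/return np.clip(f(1.8)-f(-1.8),-5,30).mean()/' h.py; cat >> h.py <<'E'
def look2(n,z0,x,y,tag,offs=((-.07,-.03),(.05,-.07))):
    """views from beside the stack; each fitted alone and jointly"""
    cs=[]
    for dx,dy in offs:
        p=[x+dx,y+dy,HOV]; a=best(p,np.degrees(np.arctan2(y,x)),180); env.movep(p,Rd(a)); env.dwell(.3); cs.append(cam('wrist'))
    v,s=fit(cs,n,x,y,z0,R=.012)
    for c in cs:
        w,q=fit([c],n,x,y,z0,R=.012); print('   single',w.round(4),round(q,1))
    print('seen',n,v.round(4),'err mm',((v[:2]-[x,y])*1000).round(1),'score',round(s,1),'t',env.state()['time_s'])
    cv2.imwrite('pics/%s.png'%tag,np.hstack([crop(c,n,v,z0) for c in cs])); return v
E
python3 - <<'E'
from h import *
F=pickle.load(open('F.pkl','rb'))
F['psw']=look2('sw',.008,*F['board'][:2],'q_sw')
F['prw']=look2('rw',.006,*F['mat'][:2],'q_rw')
pickle.dump(F,open('F.pkl','wb'))
cv2.imwrite('pics/chk2.png',np.vstack([cv2.imread('pics/q_sw.png'),cv2.imread('pics/q_rw.png')]))
E
```

```text
single [0.5778 0.0011 0.3715] 17.5
   single [0.5711 0.0075 0.3913] 16.3
seen sw [ 0.5752 -0.0011  0.3694] err mm [ 2.1 -1.3] score 15.1 t 27.5667
   single [ 0.5873  0.3605 -0.006 ] 20.0
   single [ 0.5883  0.3601 -0.0286] 21.7
seen rw [ 0.5881  0.3602 -0.0314] err mm [0.7 0.4] score 20.6 t 30.3667
```

View pics/chk2.png

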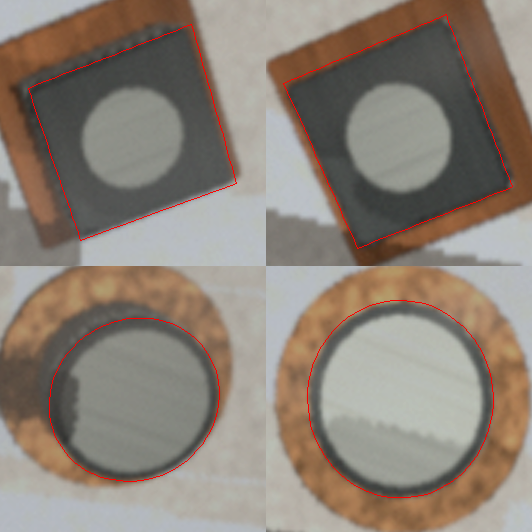

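Both bottom tins sit within about 2.5 mm of centre, and the outlines match the views. I'll refit the three remaining tins with the signed fit on the stored images.

```bash
python3 - <<'E'
from h import *
S=pickle.load(open('S.pkl','rb'));F=pickle.load(open('F.pkl','rb'))
for n,u in dict(sn=['sn','board'],rm=['rm','rn'],rn=['rn','rm']).items():
    print(n,fit([S[k] for k in u],n,*F[n][:2])[0].round(4))
d=np.degrees
F['sn']=look2('sn',0,*F['sn'][:2],'r_sn')
v=F['sn']; pick('sn',*v[:2],d(v[2]),90)
place(*F['psw'][:2],d(F['psw'][2]),90,.048)
F['psn']=look2('sn',.048,*F['psw'][:2],'q_sn')
F['rm']=look2('rm',0,*F['rm'][:2],'r_rm',((-.07,.03),(.0,.09)))
F['rn']=look2('rn',0,*F['rn'][:2],'r_rn',((-.05,.08),(.08,.05)))
pickle.dump(F,open('F.pkl','wb'))
A=np.hstack([cv2.imread(f'pics/{t}.png') for t in('r_sn','q_sn')]);B=np.hstack([cv2.imread(f'pics/{t}.png') for t in('r_rm','r_rn')])
cv2.imwrite('pics/chk3.png',cv2.resize(np.vstack([A,B]),(800,400)))
E
```

```text
sn [0.447  0.0896 0.6006]
rm [ 0.5796 -0.2143  0.0121]
rn [ 0.434  -0.0907 -0.0045]
   single [0.4429 0.0894 0.5869] 27.0
   single [0.4471 0.0883 0.6283] 30.0
seen sn [0.4448 0.0886 0.5998] err mm [-2.3  0.3] score 26.1 t 32.95
sn pick hit False width 0.0414 0.0414 z 0.24843420039764835
place hit True z 0.0235
   single [ 0.5756 -0.0013  0.339 ] 18.4
   single [0.571  0.01   0.4089] 16.1
seen sn [ 0.576  -0.0021  0.382 ] err mm [ 0.8 -1. ] score 13.6 t 42.625
   single [ 0.5783 -0.2143  0.0241] 23.1
   single [ 0.5801 -0.2138  0.0014] 26.6
seen rm [ 0.579  -0.214   0.0435] err mm [-0.4  1.7] score 24.3 t 44.475
   single [ 0.4325 -0.089   0.0186] 24.8
   single [ 0.4402 -0.0794 -0.1231] 16.4
seen rn [ 0.4333 -0.0901 -0.0152] err mm [-0.1  0.9] score 18.3 t 46.675
```

View pics/chk3.png

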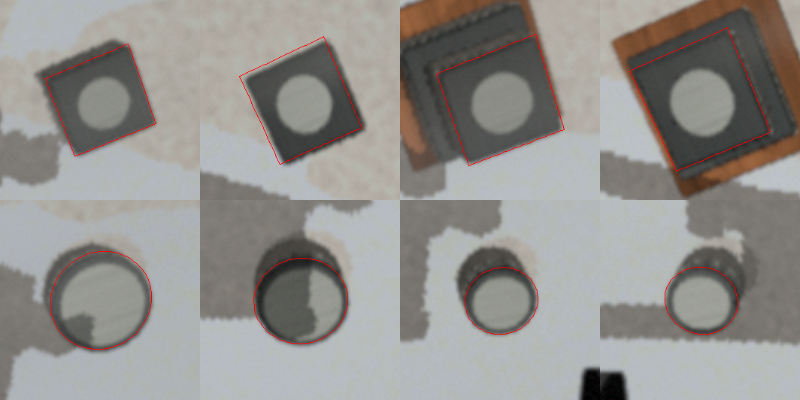

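The square stack looks good. Now the round ones.

```bash
python3 - <<'E'
from h import *
F=pickle.load(open('F.pkl','rb'))
rad=lambda v:np.degrees(np.arctan2(v[1],v[0]))
pick('rm',*F['rm'][:2],rad(F['rm']),180)
place(*F['prw'][:2],rad(F['prw']),180,.044)
F['prm']=v=look2('rm',.044,*F['prw'][:2],'q_rm')
pick('rn',*F['rn'][:2],rad(F['rn']),180)
v=(v[:2]+F['prw'][:2])/2
place(*v,rad(v),180,.078)
F['prn']=look2('rn',.078,*v,'q_rn')
pickle.dump(F,open('F.pkl','wb'))
env.movep([.42,.1,.3],Rd(best([.42,.1,.3],rad([.42,.1]),180)))
c=cam('scene');cv2.imwrite('pics/scene1.png',c['pixels'])
save(cam('top'),'top1')
cv2.imwrite('pics/chk4.png',np.hstack([cv2.imread(f'pics/{t}.png') for t in('q_rm','q_rn')])[:,:1064])
im=cv2.resize(cv2.imread('pics/chk4.png'),(800,200));s=np.zeros((600,800,3),np.uint8);s[:200]=im
s[200:500,:400]=cv2.resize(cv2.imread('pics/top1.png'),(400,300)); s[200:600,400:]=c['pixels'][130:400,150:420][:,:270].repeat(1,0) if 0 else cv2.resize(c['pixels'][150:390,180:420],(400,400))
cv2.imwrite('pics/chk4.png',s); print(env.state()['time_s'])
E
```

```text
rm pick hit False width 0.0473 0.0476 z 0.24799887085782987
place hit True z 0.024
   single [0.588  0.3599 0.0142] 21.8
   single [ 0.5825  0.3468 -0.0238] 10.5
seen rm [ 0.5888  0.3588 -0.0139] err mm [ 0.7 -1.4] score 14.4 t 58.025
rn pick hit False width 0.0359 0.0359 z 0.24845756230895988
place hit True z 0.0236
   single [0.5874 0.36   0.0571] 25.0
   single [ 0.578   0.3497 -0.0081] 10.2
seen rn [ 0.5873  0.359  -0.0284] err mm [-1.2 -0.5] score 11.8 t 69.6917
70.9167
```

View pics/chk4.png

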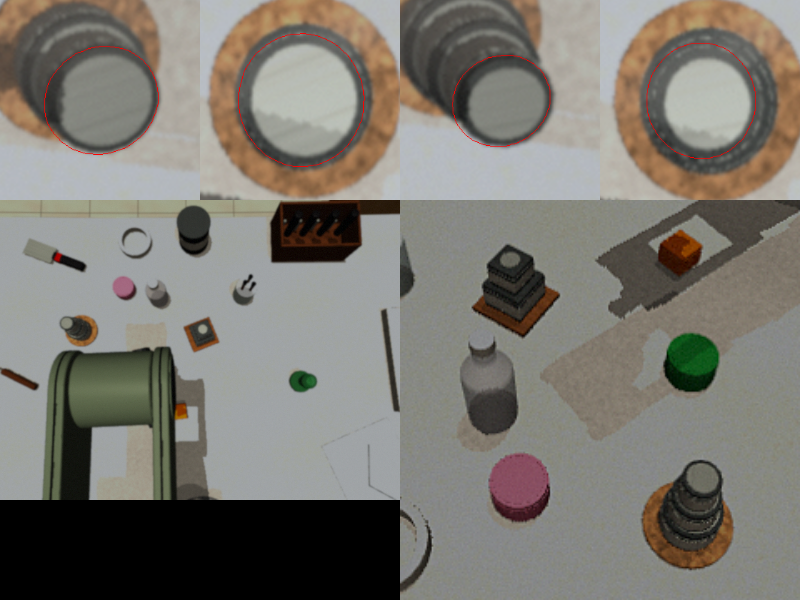

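Both stacks stand upright and look concentric on the mat and board, and the jar, bottle and muller are where they were. Handing in.

```bash
python3 -c "
from plant import env
env.close_job()"
```

```text
the job is handed in; nothing more can be done
```

I stacked the three round tins on the cork mat and the two square tins on the wooden board, widest at the bottom in each, and handed the job in at about 71 s of the 144 s allowed.

- **Stacks:** My last joint fits from two wrist views put every tin within about 3 mm of the mat or board centre, or of the tin below it. The square sides are within about 0.02 rad of the board's. The final top and scene pictures show both stacks upright and concentric.
- **Other things:** By eye, the jar, bottle and muller stand where they were, and so do the look-alikes. I did not measure them.
- **Checks that disagreed:** Some single-view fits differed from the joint fit. They were up to about 12 mm off for the upper square tin and up to about 14 mm off for the two upper round tins. The outlines in those views were low-scoring or visibly loose, so I trusted the overlays and the straight-down pictures instead. The first check after placing the wide square tin locked onto the wrong edges, so I redid it from two offset viewpoints.

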